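Wind and set the bell timer on the radiator shelf

ROBOT

A 7-joint arm with a two-finger parallel gripper is mounted at the origin on the work surface. World frame = base frame: x ahead of the robot, y to its left, z up, the work surface at z = 0. Lengths are in m, angles in degrees, forces in N, time in s.
With the tool pointing down it reaches from about 0.4 to 0.85 m from the base axis. Payload 10.4 kg.
Tool frame: the origin (TCP) lies at the very end of the fingers, on their centre line; the grasp point (between the pads) lies 19 mm behind it (env.grasp_offset is the distance from the TCP to the grasp point, in m); z points along the fingers, y is the line along which they close (so a half turn about z gives the same grasp; the last joint's range is limited). The gripper opens to 87 mm and grips with 3 to 60 N. Pads are 19 mm wide; open, the fingers measure 117 mm over their backs; the gripper's body (75 mm by 190 mm) begins 51 mm behind the grasp point.
Start: joints at [-71.54, 19.034, -3.707, 83.658, 1.238, 77.344, -5.071], TCP at [0.211, 0.588, 0.223] pointing down, gripper open.
Joint ranges: [-148.97, 148.97], [-28.65, 121.19], [-84.17, 76.75], [9.2, 138.47], [-72.65, 252.65], [3.7, 117.97], [-149.18, 149.18]. Speed limits (degrees/s): [127.2, 127.2, 159.86, 159.86, 180, 180, 180].

INTERFACE

Orientations are given as [roll, pitch, yaw] about the fixed x, y, z axes, in that order (R = Rz(yaw) Ry(pitch) Rx(roll)).
In Python, from bench import env gives the robot as it stands.
- The arm moves only by the tool send_rows, never from a script. Its argument "motion" is a list of rows, each a list of 5 numbers: the finger opening in mm, from 0 to 87, then the shift along the world's x, y, z in mm, then the turn about the world's z in rad. In form: [[gripper, x, y, z, yaw], ...]. A call has 1 to 10 rows; each row shifts and turns the commanded pose from where the row before left it; what a row does not reach is not made up. A row lasts 1/10 s, in which the tool goes at most 50 mm and 8.59 degrees, less where a joint would pass 70% of its speed; a pose out of reach is approached as far as the arm can. A call is refused whole if a number of a shift passes 50 or a number of a turn 0.15, either way. A call with a gripper value outside its range is refused whole. The fingers move at their own pace and stop on an object; "force" is the grip in N (left out, the last holds). Time passes only in rows, so rows that do not move let the fingers close. It gives the time, the measured TCP pose, the force, the opening and the grip force at its end, in the units of the state.
- env.get_state(): the state, without advancing time (a new reading comes with each control period).
- env.capture(name): name is "scene" or "top" or "wrist"; returns the picture (400x640x3 uint8, red, green, blue); there is no depth.
- env.get_calibration(name): a dict with "vfov" (degrees; the focal length in pixels is half the picture's height over the tangent of half this angle, whatever the lens; pixels are square), "cx", "cy" (the principal point, pixels), "rvec" (rotation vector, rad) and "tvec" (3), from world to camera coordinates, as OpenCV has them. Camera axes: x right, y down, z forward; pixel columns grow to the right and rows downward; lengths in m; the calibration is good to about 2 mm. A picture is of the moment at which its call begins: read the wrist's pose just before it. get_calibration takes no time and is no camera call; for the wrist camera it gives the pose at the moment of the call.
- env.sign_off(): hands the job in; it is judged then, once.
The state is a dict: "clock": time; "qpos": joint angles; "dq": joint speeds; "joint_torque": joint torques, N m; "eef_pos": TCP position; "tcp_rot": TCP orientation; "force": force on the tool from outside, world axes, zero at the start; "wrist_torque": the same for the moment, N m; "width": finger opening in m; "grasp_force": force on a finger pad.
Only numpy, scipy, OpenCV 4.12 (cv2) and the standard library are available. Lean on these libraries where they do the work, as an engineer would, in place of code of your own. Each camera call takes 0.05 s, during which the arm holds its last target. There are 200 camera calls.

TASK

Set the wind-up bell timer on the radiator shelf to 45 minutes for the dog walk: twist its knob clockwise past the 60 mark until it comes up against its stop, then turn it back down to 45 and let go. It only stands on rubber feet and slides round with the stiff knob unless you press down on it as you twist, so steady it that way but do not lean on it hard: it should end up where it stood, facing the same way, with nothing else on the shelf disturbed.

Things in the scene. Friction and masses are not known exactly. Their poses are not given: they have to be found in the camera images.
- timer: wind-up 60-minute bell timer, loose, about 0.35 kg: round steel case 92 mm across, 36 mm high, on 4 rubber feet 34 mm from its axis; pale flat face with a black bar knob; 67 mm high in all. Origin: centre of underside, on the knob's axis; z up, x towards the 30-minute mark. Unless pressed down, the whole timer turns on its feet at 0.05 to 0.1 N m; 15 to 22 N of steady press holds it.
- timer_knob (a point): centre of the knob bar (46 long, 12 thick, 24 mm high), on the knob's axis, 54.5 mm above the shelf; bar top 12 mm above this point. 12 mm below it is the top of the knob's round skirt (54 mm across, turns with the knob; good to press on with the fingertips). x: along the bar to its pointer end (white line on top, short nose on the skirt); y: across the bar; z: up.
- timer_mark (a point): the 30-minute mark on the case's face, 38.5 mm from the knob's axis, 37 mm up; shows if the case has turned. From above the face has 13 dark marks, one per 5 minutes, 25 degrees apart, clockwise; long ones at 0, 15, 30, 45, 60. A 60-degree gap without marks lies opposite the 30: 0 is the first long mark clockwise after the gap, 60 the last.
- timer_dial (a joint): knob angle (rad), growing clockwise from above: 0 at the 0 mark, 0.08727 a minute, 3.927 at 45, 5.236 at 60; hard stop at 5.536. Winding takes 0.17 to 0.19 N m, turning back 0.12 to 0.14; it stays where left. The pointer stands at 150 degrees minus this angle, anticlockwise from the timer's x axis.
- table: the radiator shelf's flat tiled top on which all stands, top face at height 0; fixed. The timer bearing on it with more than 35 N (its own weight included) is too hard.
- vase: bystander: empty cream ceramic vase, 86 mm across at the belly, 175 mm high; origin at the centre of its underside
- memo_clip: bystander: steel spring clip memo holder, a 68 mm round base with a thin stem and a clip, 115 mm high; origin at the centre of its underside
- lead_reel: bystander: red plastic dog lead reel case lying flat, a 96 mm disc with a loop handle, 146 mm long along its x axis, 32 mm high; origin at the centre of its underside
- coin_box: bystander: oak coin box with a slot in the top, 85 by 120 by 75 mm high; origin at the centre of its underside
Mind the look-alikes: they are no part of the job. Leave any green look-alike of the timer alone.

How it is judged (in metres and radians):
On the way:
1. the knob is wound past the 60 mark up against its stop (within 1 minute of the stop) (value of joint timer_dial above 5.45 rad), for 0.1 s.
At the end, for the whole second after the job is handed in: After winding to the stop, the knob points at 45 within 1.5 minutes (3.796 to 4.058 rad); the timer is upright and still, its centre and 30-minute mark each within 20 mm of their start; vase, memo holder, lead reel and coin box within 20 mm of theirs (value of joint timer_dial between 3.796 and 4.058 rad and linear speed of timer below 0.01 m/s and angle between timer's own z axis and vertical below 0.08 rad and distance of each of timer, timer_mark, vase, memo_clip, lead_reel, coin_box from where it was at the start of the episode below 0.02 m); the robot touches nothing.
It fails at once if the timer is leaned on too hard: it bears on the shelf with more than 35 N (contact force between timer and table above 35 N).
It fails at once if the timer is dragged, lifted or turned round on the shelf: its centre or its 30-minute mark is more than 30 mm from its start (distance of any of timer, timer_mark from where it was at the start of the episode above 0.03 m).
It fails at once if the vase, memo holder, lead reel or coin box is pushed more than 20 mm (distance of any of vase, memo_clip, lead_reel, coin_box from where it was at the start of the episode above 0.02 m).
It also fails if it takes over 67 s, if anything falls off the work surface, if the arm or the gripper's body presses on something with over 40 N, if the wrist force passes 120 N, or if a joint passes its speed limit or range.

## Working session

There is one attempt and no reset: what is moved stays moved. The work goes in short steps, Python scripts to look and compute and a tool call to move; the robot and the scene stay as the last step left them, time stands still between calls to the robot, and variables do not carry over. Pictures are saved under pics/ and viewed, at most 10 in all, crops included, and the job is handed in when it is done.

Besides the shell and the picture viewer there is one more tool, called in YAML: its name, and indented under it one key for each argument. send_rows: Moves the arm, as the interface text tells. Its arguments: {"type":"object","properties":{"motion":{"type":"array"},"force":{"type":"number"}},"required":["motion"]}

```bash
mkdir -p pics; ls; python3 - <<'E'
from bench import env
import cv2
s=env.get_state(); print({k:s[k] for k in('clock','eef_pos','tcp_rot','force','width')})
for n in('scene','top'):
    cv2.imwrite(f'pics/{n}0.png',env.capture(n)[:,:,::-1]); print(env.get_calibration(n))
E
```

```text
pics
{'clock': 0.0, 'eef_pos': array([0.21110954, 0.58785351, 0.22175716]), 'tcp_rot': array([-1.79919138e+02,  3.16663774e-03,  1.60248771e+02]), 'force': array([ 0.49458448, -0.55986854,  0.53105118]), 'width': 0.08728242248522325}
{'vfov': 48.3305581449636, 'cx': 311.50293292823307, 'cy': 192.55351909087432, 'rvec': array([ 2.07241508,  1.0026551 , -0.44207578]), 'tvec': array([-0.4067847 , -0.23313216,  1.3826764 ])}
{'vfov': 47.71997867285059, 'cx': 319.5363361638435, 'cy': 193.72307768167215, 'rvec': array([ 2.18569641, -2.171061  ,  0.11623883]), 'tvec': array([0.04343695, 0.60149315, 0.94526152])}
```

View pics/scene0.png

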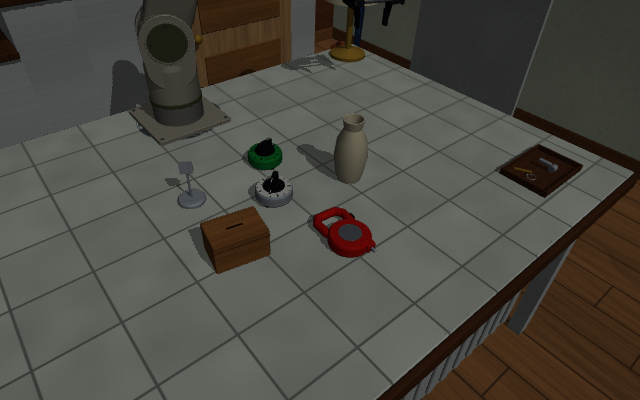

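View pics/top0.png

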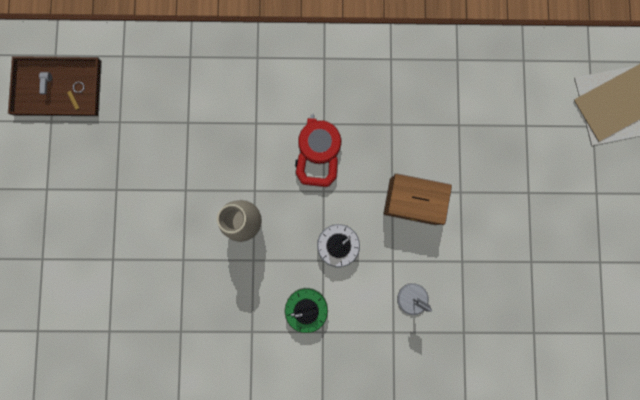

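The scene has the white timer at top-view pixel (338,245). The green look-alike is at (306,310), the vase (238,220), the reel (319,150), the coin box (419,199) and the memo clip (413,298).

```bash
cat > h.py <<'E'
import numpy as np, cv2
from bench import env
def px2w(n,pts,z,cal=None):
    c=cal or env.get_calibration(n); R,_=cv2.Rodrigues(c['rvec']); t=c['tvec']
    f=200/np.tan(np.radians(c['vfov']/2)); o=-R.T@t; out=[]
    for u,v in pts:
        d=R.T@np.array([(u-c['cx'])/f,(v-c['cy'])/f,1]); out.append(o+d*(z-o[2])/d[2])
    return np.array(out)
def w2px(n,P,cal=None):
    c=cal or env.get_calibration(n); f=200/np.tan(np.radians(c['vfov']/2))
    K=np.array([[f,0,c['cx']],[0,f,c['cy']],[0,0,1]])
    return cv2.projectPoints(np.array(P,float),c['rvec'],c['tvec'],K,None)[0][:,0]
E
python3 - <<'E'
from h import *
im=cv2.imread('pics/top0.png')
c=cv2.resize(im[220:270,308:368],None,fx=12,fy=12,interpolation=cv2.INTER_CUBIC)
cv2.imwrite('pics/crop0.png',c)
print(px2w('top',[(338.5,245)],.037),px2w('top',[(338.5,245)],.0665))
print(px2w('top',[(306,310)],.037),px2w('top',[(413,298)],0),px2w('top',[(419,199)],.075),px2w('top',[(319,141),(317,180)],.03),px2w('top',[(240,220)],.09))
E
```

```text
[[0.49187194 0.00685856 0.037     ]] [[0.49239719 0.00844937 0.0665    ]]
[[0.35698579 0.07426644 0.037     ]] [[ 0.37768777 -0.15740773  0.        ]] [[ 0.58735114 -0.15619616  0.075     ]] [[0.71610558 0.04936979 0.03      ]
 [0.63069153 0.05314613 0.03      ]] [[0.5413496  0.20698317 0.09      ]]
```

View pics/crop0.png

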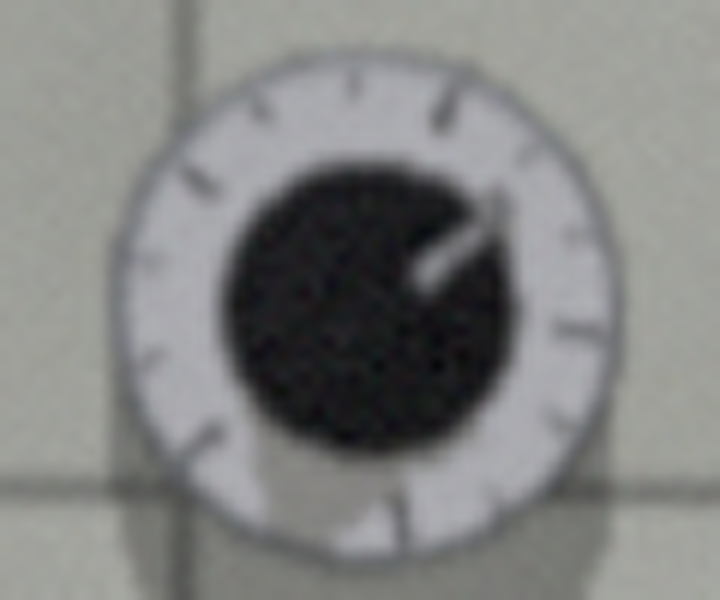

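The crop shows the face centre at crop (367,305). Long marks, clockwise after the gap, are 0 at (205,440), 15 at (200,180), 30 at (445,107), 45 at (578,330) and 60 at (402,525). The pointer tip is near (490,207).

```bash
python3 - <<'E'
from h import *
f=lambda p:[((x+.5)/12-.5+308,(y+.5)/12-.5+220) for x,y in p]
m=px2w('top',f([(205,440),(200,180),(445,107),(578,330),(402,525)]),.037)
c,r=cv2.minEnclosingCircle(np.float32(m[:,:2])*1000);
A=np.c_[2*m[:,:2],np.ones(5)];s=np.linalg.lstsq(A,(m[:,:2]**2).sum(1),rcond=None)[0];c=s[:2]
print('centre',c,'r',np.sqrt(s[2]+c@c),px2w('top',f([(367,305)]),.037))
print(np.degrees(np.arctan2(*(m[:,:2]-c).T[::-1])), 'expect x+150,75,0,-75,-150')
p=px2w('top',f([(423,283),(490,207)]),.0665); d=p[1]-p[0]
print('line',np.degrees(np.arctan2(d[1],d[0])), np.degrees(np.arctan2(*(p[:,:2]-c).T[::-1])))
np.save('marks0.npy',np.r_[c,m[2,:2]])
E
```

```text
centre [0.49133941 0.00714286] r 0.03744157461041374 [[0.49195469 0.00765115 0.037     ]]
[ 128.63272768   53.3385748   -20.4188717   -95.51163795 -171.37167517] expect x+150,75,0,-75,-150
line -41.39236835618492 [-56.63079486 -46.57616157]
```

send_rows:
  motion:
    - [40, 16, -38, 0, -0.04]
    - [40, 16, -38, 0, -0.04]
    - [40, 16, -38, 0, -0.04]
    - [40, 16, -38, 0, -0.04]
    - [40, 16, -38, 0, -0.04]
    - [40, 16, -38, 0, -0.04]
    - [40, 16, -38, 0, -0.04]
    - [40, 16, -38, 0, -0.04]
    - [40, 16, -38, 0, -0.04]
    - [40, 16, -38, 0, -0.04]

```text
clock: 1.1
eef_pos: [0.3714, 0.2065, 0.2224]
tcp_rot: [180.0, -0.0, 137.2]
force: [0.8, 0.1, 0.3]
width: 0.0401
grasp_force: 0.0
```

send_rows:
  motion:
    - [40, 20, -40, 0, 0]
    - [40, 25, -40, 0, 0]
    - [40, 25, -40, 0, 0]
    - [40, 25, -40, 0, 0]
    - [40, 25, -39, 0, 0]
    - [40, 0, 0, 0, 0]
    - [40, 0, 0, 0, 0]
    - [40, 0, 0, 0, 0]

```text
clock: 1.9
eef_pos: [0.4908, 0.0102, 0.2223]
tcp_rot: [-180.0, -0.0, 137.4]
force: [0.5, 0.5, 0.4]
width: 0.0401
grasp_force: 0.0
```

```bash
python3 - <<'E'
from h import *
c=env.get_calibration('wrist'); im=env.capture('wrist')[:,:,::-1]; s=env.get_state()
print(s['eef_pos'],s['tcp_rot'],s['qpos'],s['force'],s['wrist_torque'])
import pickle; pickle.dump(c,open('wcal.pkl','wb')); cv2.imwrite('pics/w0.png',im)
print(c,w2px('wrist',[[.4917,.0074,.037]],c))
E
```

```text
[0.49077794 0.01045265 0.22238322] [-1.79998381e+02 -3.41354522e-02  1.37438005e+02] [-37.42262747   0.94638258  31.58622433 104.90393534  -0.54025323
  74.3144028   41.74439302] [-0.37652672  0.27812452  0.96450251] [-0.0442081  -0.01230119 -0.01131228]
{'vfov': 67.23368422660887, 'cx': 317.09558084372765, 'cy': 196.567044976429, 'rvec': array([-2.61484326, -1.146716  , -0.17606398]), 'tvec': array([-0.3399741 , -0.37556743,  0.28519866])} [[315.88661189 176.10469521]]
```

View pics/w0.png

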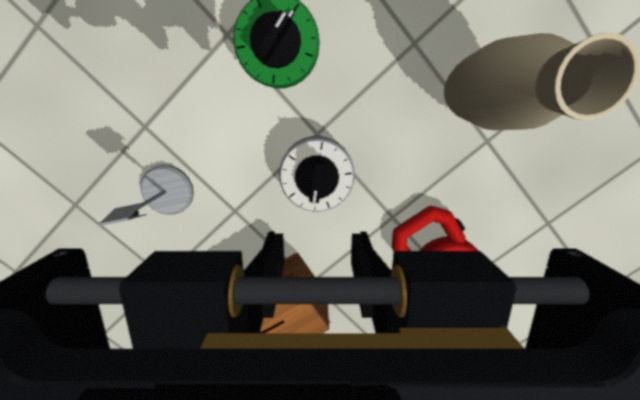

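The wrist view shows the white timer centred at (317,175), as predicted, with the pointer toward the bottom of the image. I'll enlarge it.

```bash
python3 - <<'E'
from h import *
im=cv2.imread('pics/w0.png')
cv2.imwrite('pics/w0c.png',cv2.resize(im[130:220,270:365],None,fx=6.5,fy=6.5,interpolation=cv2.INTER_CUBIC))
E
```

```text
(no output)
```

View pics/w0c.png

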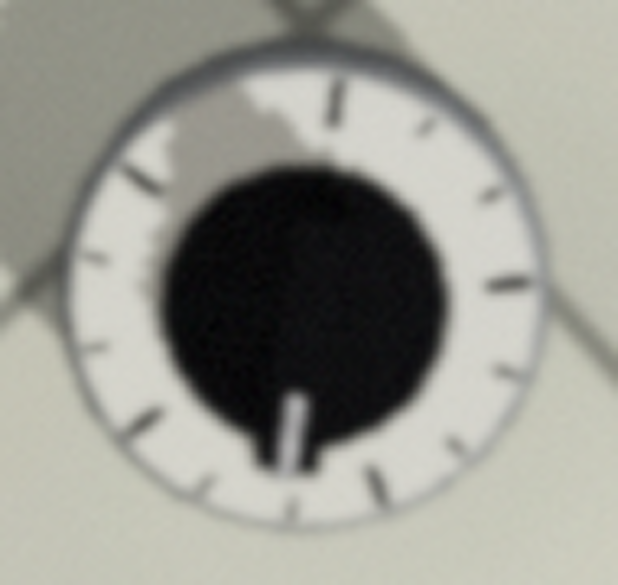

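Long marks in the wrist crop: 0 at (335,103), 15 at (508,285), 30 at (376,488), 45 at (143,421), 60 at (141,180). The pointer line runs from (299,397) to (288,472), with the nose at (287,465).

```bash
python3 - <<'E'
from h import *
import pickle; cal=pickle.load(open('wcal.pkl','rb'))
f=lambda p:[((x+.5)/6.5-.5+270,(y+.5)/6.5-.5+130) for x,y in p]
m=px2w('wrist',f([(335,103),(508,285),(376,488),(143,421),(141,180)]),.037,cal)[:,:2]
A=np.c_[2*m,np.ones(5)];s=np.linalg.lstsq(A,(m**2).sum(1),rcond=None)[0];c=s[:2]
a=np.degrees(np.arctan2(*(m-c).T[::-1]))
print('centre',c,'r',np.sqrt(s[2]+c@c),a,(a-[150,75,0,-75,-150]+180)%360-180)
p=px2w('wrist',f([(299,397),(288,472)]),.0665,cal)[:,:2]; d=p[1]-p[0]
print('line',np.degrees(np.arctan2(d[1],d[0])), p,np.degrees(np.arctan2(*(p-c).T[::-1])))
q=px2w('wrist',f([(287,467)]),.045,cal)[:,:2];print(np.degrees(np.arctan2(*(q-c).T[::-1])))
E
```

```text
centre [0.49272853 0.00736956] r 0.03739486439761719 [ 129.07481899   53.58447963  -21.7500044   -96.63359849 -171.11907944] [-20.92518101 -21.41552037 -21.7500044  -21.63359849 -21.11907944]
line -50.74264371545569 [[ 0.49840037  0.00093514]
 [ 0.50698825 -0.00957314]] [-48.60433818 -49.91457606]
[-49.19284533]
```

send_rows:
  motion:
    - [26, 1.5, -3, -30, -0.124]
    - [26, 0, 0, -30, 0]
    - [26, 0, 0, -30, 0]
    - [26, 0, 0, -30, 0]
    - [26, 0, 0, -20, 0]
    - [26, 0, 0, 0, 0]
    - [26, 0, 0, 0, 0]
    - [26, 0, 0, 0, 0]

```text
clock: 2.75
eef_pos: [0.4936, 0.0068, 0.0839]
tcp_rot: [179.9, 0.0, 130.3]
force: [1.1, -0.2, 1.4]
width: 0.0261
grasp_force: 0.0
```

send_rows:
  motion:
    - [26, -1, 0.5, -12, 0]
    - [26, 0, 0, -10, 0]
    - [26, 0, 0, -8, 0]
    - [26, 0, 0, -5, 0]
    - [26, 0, 0, 0, 0]
    - [26, 0, 0, 0, 0]
    - [26, 0, 0, 0, 0]

```text
clock: 3.45
eef_pos: [0.492, 0.0067, 0.0479]
tcp_rot: [180.0, 0.0, 130.2]
force: [0.9, -0.0, 1.1]
width: 0.0258
grasp_force: 0.0
```

```bash
python3 - <<'E'
from h import *
for i in range(4):
    im=env.capture('top'); s=env.get_state(); print(s['eef_pos'],s['force'],s['wrist_torque'])
E
```

```text
[0.49204076 0.00675582 0.0478983 ] [-0.54098036  0.90392347 -0.75977359] [-0.02057943  0.04906317  0.03650733]
[0.49197662 0.00675895 0.04788497] [-0.06197798  0.48699787 -0.2892889 ] [-0.03479364 -0.00126712  0.03008272]
[0.4919331  0.00682888 0.04783977] [-0.54929282 -0.19226922  0.2025735 ] [-0.0973295   0.0399376   0.00823867]
[0.49191211 0.00676696 0.0478056 ] [-0.16118157  0.14629203 -0.65799497] [-0.08647182  0.05037047  0.01054148]
```

send_rows:
  motion:
    - [18, 0, 0, -1, 0]
    - [14, 0, 0, -1, 0]
    - [5, 0, 0, 0, 0]
    - [5, 0, 0, 0, 0]
    - [5, 0, 0, 0, 0]
    - [5, 0, 0, 0, 0]
    - [5, 0, 0, 0, 0]
  force: 20

```text
clock: 4.35
eef_pos: [0.4916, 0.0068, 0.0455]
tcp_rot: [-180.0, -0.0, 130.2]
force: [0.2, -0.5, -2.6]
width: 0.012
grasp_force: 20.0
```

send_rows:
  motion:
    - [5, 0, 0, -1, 0]
    - [5, 0, 0, 0, 0]
    - [5, 0, 0, 0, 0]
    - [5, 0, 0, -1, 0]
    - [5, 0, 0, 0, 0]
    - [5, 0, 0, 0, 0]

```text
clock: 4.95
eef_pos: [0.4919, 0.0067, 0.045]
tcp_rot: [180.0, -0.1, 130.2]
force: [-8.9, -0.1, 21.6]
width: 0.0116
grasp_force: 20.0
```

send_rows:
  motion:
    - [5, 0, 0, 0.3, 0]
    - [5, 0, 0, 0, 0]
    - [5, 0, 0, 0, 0]
  force: 40

```text
clock: 5.25
eef_pos: [0.4918, 0.0067, 0.045]
tcp_rot: [180.0, -0.0, 130.2]
force: [-7.0, 0.1, 16.9]
width: 0.0119
grasp_force: 40.1
```

```bash
python3 - <<'E'
from h import *
a=[]
for i in range(4):
    im=env.capture('top'); s=env.get_state(); a.append(np.r_[s['eef_pos'],s['force'],s['wrist_torque']])
print(np.mean(a,0).round(4))
E
```

```text
[ 4.91900e-01  6.70000e-03  4.50000e-02 -6.93910e+00  5.70500e-01
  1.74882e+01 -9.00000e-02  1.66680e+00 -4.04000e-02]
```

send_rows:
  motion:
    - [5, -0.5, 0, 0, 0]
    - [5, 0, 0, 0, 0]
    - [5, 0, 0, 0, -0.03]
    - [5, 0, 0, 0, -0.03]
    - [5, 0, 0, 0, -0.03]
    - [5, 0, 0, 0, 0]

```text
clock: 6.05
eef_pos: [0.4918, 0.0067, 0.0451]
tcp_rot: [179.9, -0.0, 125.0]
force: [-5.4, -0.0, 15.9]
width: 0.0113
grasp_force: 40.1
```

send_rows:
  motion:
    - [5, -0.5, 0, -0.1, -0.04]
    - [5, 0, 0, 0, -0.05]
    - [5, 0, 0, 0, -0.05]
    - [5, 0, 0, 0, -0.05]
    - [5, 0, 0, 0, -0.05]
    - [5, 0, 0, 0, -0.05]
    - [5, 0, 0, 0, 0]

```text
clock: 6.75
eef_pos: [0.4914, 0.0065, 0.0451]
tcp_rot: [179.9, -0.0, 108.3]
force: [-4.6, -1.3, 16.0]
width: 0.0112
grasp_force: 40.0
```

```bash
python3 - <<'E'
from h import *
im=env.capture('scene')[:,:,::-1]; cv2.imwrite('pics/s1.png',im)
f=lambda i:cv2.resize(i[165:215,248:298],None,fx=8,fy=8,interpolation=cv2.INTER_CUBIC)
cv2.imwrite('pics/s1c.png',np.hstack([f(cv2.imread('pics/scene0.png')),f(im)]))
E
```

```text
(no output)
```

View pics/s1c.png

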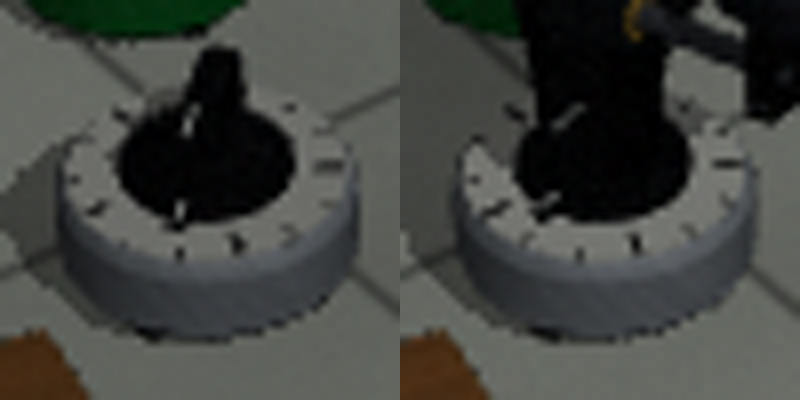

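In the before/after crop the case marks haven't moved (the 30 mark is still at about (237,243)), and only the pointer has turned. I'll keep winding.

send_rows:
  motion:
    - [5, -0.3, 0, -0.1, -0.05]
    - [5, 0, 0, 0, -0.06]
    - [5, 0, 0, 0, -0.06]
    - [5, 0, 0, 0, -0.06]
    - [5, 0, 0, 0, -0.06]
    - [5, 0, 0, 0, -0.06]
    - [5, 0, 0, 0, -0.06]
    - [5, 0, 0, 0, -0.06]

```text
clock: 7.6
eef_pos: [0.4909, 0.0065, 0.045]
tcp_rot: [180.0, -0.0, 81.4]
force: [-6.8, -1.6, 20.1]
width: 0.0115
grasp_force: 40.2
```

send_rows:
  motion:
    - [5, 0, 0, 0, -0.06]
    - [5, 0, 0, 0, -0.06]
    - [5, 0, 0, 0, -0.06]
    - [5, 0, 0, 0, -0.06]
    - [5, 0, 0, 0, -0.06]
    - [5, 0, 0, 0, -0.06]

```text
clock: 8.2
eef_pos: [0.4905, 0.0066, 0.045]
tcp_rot: [-180.0, -0.0, 60.7]
force: [-10.0, -0.8, 23.0]
width: 0.0119
grasp_force: 40.2
```

send_rows:
  motion:
    - [5, -0.5, 0, 0.4, -0.03]
    - [5, 0, 0, 0, -0.05]
    - [5, 0, 0, 0, -0.05]
    - [5, 0, 0, 0, -0.05]
    - [5, 0, 0, 0, -0.05]

```text
clock: 8.7
eef_pos: [0.4902, 0.0067, 0.0451]
tcp_rot: [-180.0, -0.0, 47.6]
force: [-6.1, 0.3, 15.7]
width: 0.0117
grasp_force: 40.2
```

send_rows:
  motion:
    - [5, 0, 0, -0.1, -0.05]
    - [5, 0, 0, 0, -0.05]
    - [5, 0, 0, 0, -0.05]
    - [5, 0, 0, 0, -0.05]
    - [5, 0, 0, 0, -0.05]
    - [5, 0, 0, 0, -0.05]

```text
clock: 9.3
eef_pos: [0.49, 0.007, 0.045]
tcp_rot: [-179.9, -0.0, 30.4]
force: [-8.0, 0.5, 19.6]
width: 0.0118
grasp_force: 40.2
```

send_rows:
  motion:
    - [5, 0, 0, 0, -0.05]
    - [5, 0, 0, 0, -0.05]
    - [5, 0, 0, 0, -0.05]
    - [5, 0, 0, 0, -0.05]
    - [5, 0, 0, 0, -0.05]

```text
clock: 9.8
eef_pos: [0.4899, 0.0073, 0.045]
tcp_rot: [-179.9, 0.0, 16.1]
force: [-7.3, 2.0, 21.2]
width: 0.0117
grasp_force: 40.2
```

send_rows:
  motion:
    - [5, 0, 0, 0.2, -0.05]
    - [5, 0, 0, 0, -0.05]
    - [5, 0, 0, 0, -0.05]
    - [5, 0, 0, 0, -0.05]
    - [5, 0, 0, 0, -0.05]
    - [5, 0, 0, 0, -0.05]
    - [5, 0, 0, 0, 0]

```text
clock: 10.5
eef_pos: [0.4899, 0.0076, 0.0451]
tcp_rot: [-179.9, 0.1, -1.0]
force: [-8.0, 4.2, 18.9]
width: 0.0115
grasp_force: 40.0
```

```bash
python3 - <<'E'
from h import *
s=env.get_state(); print(s['tcp_rot'],s['qpos'][6],s['wrist_torque'],s['force'])
E
```

```text
[-1.79897958e+02  5.85759438e-02 -1.04595143e+00] -79.48045110171255 [0.66755998 2.01657901 0.01644056] [-7.95619699  4.2294126  18.85487608]
```

send_rows:
  motion:
    - [5, 0, -0.3, 0, -0.04]
    - [5, 0, 0, 0, -0.04]
    - [5, 0, 0, 0, -0.02]

```text
clock: 10.8
eef_pos: [0.4898, 0.0076, 0.045]
tcp_rot: [-179.9, 0.1, -6.7]
force: [-7.1, 4.2, 18.9]
width: 0.0119
grasp_force: 40.2
```

```bash
python3 - <<'E'
from h import *
s=env.get_state(); print(s['tcp_rot'],s['qpos'][6],s['wrist_torque'],s['force'])
E
```

```text
[-1.79877551e+02  8.09191161e-02 -6.74212269e+00] -84.42686817618834 [0.96590757 2.01340526 0.20412467] [-7.13975913  4.17480759 18.93301159]
```

send_rows:
  motion:
    - [5, 0, 0, 0, -0.02]
    - [5, 0, 0, 0, -0.015]

```text
clock: 11.0
eef_pos: [0.4902, 0.0075, 0.0451]
tcp_rot: [-179.9, 0.0, -8.7]
force: [-4.6, 3.1, 14.5]
width: 0.0114
grasp_force: 40.2
```

```bash
python3 - <<'E'
from h import *
s=env.get_state(); print(s['tcp_rot'],s['qpos'][6],s['wrist_torque'],s['force'])
im=env.capture('scene')[:,:,::-1]; cv2.imwrite('pics/s2.png',im)
f=lambda i:cv2.resize(i[165:215,248:298],None,fx=8,fy=8,interpolation=cv2.INTER_CUBIC)
cv2.imwrite('pics/s2c.png',np.hstack([f(cv2.imread('pics/scene0.png')),f(im)]))
E
```

```text
[-1.79895769e+02  2.84781919e-02 -8.69657120e+00] -86.12570739508685 [0.70020023 1.2154126  0.24004385] [-4.60627209  3.13578369 14.46464746]
```

View pics/s2c.png

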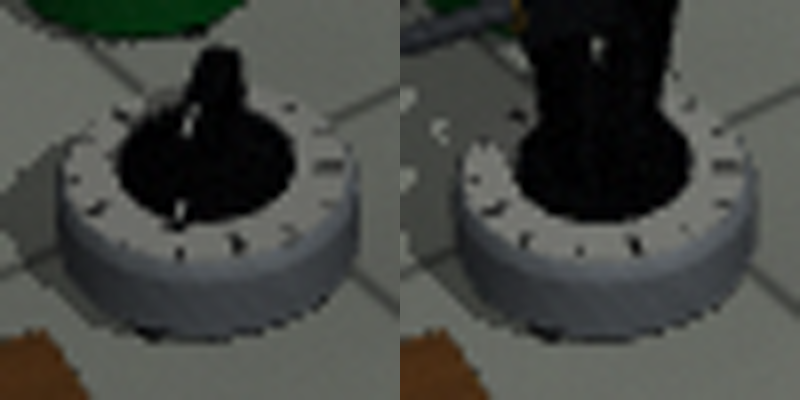

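The case still hasn't moved and the torque is rising. I'll nudge a little further to confirm the stop.

send_rows:
  motion:
    - [5, 0, 0, -0.2, -0.015]
    - [5, 0, 0, 0, -0.01]
    - [5, 0, 0, 0, 0]

```text
clock: 11.35
eef_pos: [0.4907, 0.0072, 0.0451]
tcp_rot: [-179.9, -0.0, -10.1]
force: [-4.2, 2.8, 15.2]
width: 0.0117
grasp_force: 40.2
```

```bash
python3 - <<'E'
from h import *
s=env.get_state(); print(s['tcp_rot'],s['qpos'][6],s['wrist_torque'],s['force'])
E
```

```text
[-1.79905727e+02 -3.41357646e-02 -1.01187218e+01] -87.3262555929526 [0.58066973 1.17663643 0.23900514] [-4.17596147  2.79365273 15.1789445 ]
```

send_rows:
  motion:
    - [5, 0, 0, -0.3, 0]
    - [5, 0, 0, 0, -0.02]
    - [5, 0, 0, 0, 0]
    - [5, 0, 0, 0, 0]

```text
clock: 11.75
eef_pos: [0.4911, 0.0071, 0.045]
tcp_rot: [-179.9, -0.1, -11.3]
force: [-3.7, 2.3, 19.8]
width: 0.0115
grasp_force: 40.2
```

```bash
python3 - <<'E'
from h import *
s=env.get_state(); print(s['tcp_rot'],s['qpos'][6],s['wrist_torque'],s['force'])
E
```

```text
[-1.79896569e+02 -6.24392706e-02 -1.12503370e+01] -88.26863745437767 [0.45795248 1.21176755 0.25867271] [-3.70170707  2.30782742 19.82079583]
```

send_rows:
  motion:
    - [5, 0, 0, 0.1, 0.03]
    - [5, 0, 0, 0, 0.05]
    - [5, 0, 0, 0, 0.05]
    - [5, 0, 0, 0, 0.05]
    - [5, 0, 0, 0, 0.05]
    - [5, 0, 0, 0, 0.05]
    - [5, 0, 0, 0, 0.05]

```text
clock: 12.45
eef_pos: [0.491, 0.0067, 0.0451]
tcp_rot: [-179.9, -0.1, 7.7]
force: [-3.3, -0.1, 15.4]
width: 0.0117
grasp_force: 40.2
```

send_rows:
  motion:
    - [5, 0, 0, -0.2, 0.05]
    - [5, 0, 0, 0, 0.06]
    - [5, 0, 0, 0, 0.06]
    - [5, 0, 0, 0, 0.06]
    - [5, 0, 0, 0, 0.06]
    - [5, 0, 0, 0, 0.06]
    - [5, 0, 0, 0, 0.06]

```text
clock: 13.15
eef_pos: [0.4912, 0.0063, 0.045]
tcp_rot: [180.0, -0.1, 31.2]
force: [-4.0, -1.6, 16.3]
width: 0.0115
grasp_force: 40.2
```

send_rows:
  motion:
    - [5, 0, 0, 0, 0.05]
    - [5, 0, 0, 0, 0.06]
    - [5, 0, 0, 0, 0.06]
    - [5, 0, 0, 0, 0.06]
    - [5, 0, 0, 0, 0.06]

```text
clock: 13.65
eef_pos: [0.4914, 0.0061, 0.0451]
tcp_rot: [179.9, -0.1, 47.8]
force: [-2.3, -1.2, 15.4]
width: 0.0116
grasp_force: 40.2
```

send_rows:
  motion:
    - [5, 0, 0, -0.2, 0.05]
    - [5, 0, 0, 0, 0.06]
    - [5, 0, 0, 0, 0.06]
    - [5, 0, 0, 0, 0.06]
    - [5, 0, 0, 0, 0.06]

```text
clock: 14.15
eef_pos: [0.4917, 0.0059, 0.0451]
tcp_rot: [179.8, -0.1, 64.4]
force: [-0.6, -2.2, 16.2]
width: 0.0115
grasp_force: 40.2
```

send_rows:
  motion:
    - [5, 0, 0, 0, 0.06]
    - [5, 0, 0, 0, 0.06]
    - [5, 0, 0, 0, 0.06]
    - [5, 0, 0, 0, 0.06]
    - [5, 0, 0, 0, 0.04]
    - [5, 0, 0, 0, 0]
    - [5, 0, 0, 0, 0]

```text
clock: 14.85
eef_pos: [0.492, 0.0058, 0.0451]
tcp_rot: [179.8, -0.0, 80.3]
force: [-0.0, -2.9, 14.3]
width: 0.0116
grasp_force: 40.1
```

send_rows:
  motion:
    - [5, 0, 0, 0, 0.025]
    - [5, 0, 0, 0, 0]
    - [5, 0, 0, 0.5, 0]
    - [5, 0, 0, 0.3, 0]
    - [9, 0, 0, 0, 0]
    - [16, 0, 0, 0, 0]
    - [26, 0, 0, 0, 0]
    - [26, 0, 0, 0, 0]

```text
clock: 15.65
eef_pos: [0.489, 0.0066, 0.0437]
tcp_rot: [-179.9, 0.0, 81.8]
force: [0.5, -0.3, -0.5]
width: 0.023
grasp_force: 0.0
```

send_rows:
  motion:
    - [26, 0, 0, 10, 0]
    - [26, 0, 0, 20, 0]
    - [26, 0, 0, 30, 0]
    - [26, 0, 0, 40, 0]
    - [26, 0, 0, 40, 0]
    - [26, 0, 0, 40, 0]
    - [26, 0, 0, 0, 0]
    - [26, 0, 0, 0, 0]

```text
clock: 16.45
eef_pos: [0.4901, 0.0065, 0.225]
tcp_rot: [179.9, -0.1, 81.8]
force: [-0.5, 0.0, -1.5]
width: 0.0259
grasp_force: 0.0
```

```bash
python3 - <<'E'
from h import *
import pickle
c=env.get_calibration('wrist'); im=env.capture('wrist')[:,:,::-1]; s=env.get_state()
print(s['clock'],s['eef_pos'],s['tcp_rot'],s['force'])
pickle.dump(c,open('wcal2.pkl','wb')); cv2.imwrite('pics/w2.png',im)
u,v=w2px('wrist',[[.4922,.0073,.037]],c)[0].astype(int); print(u,v)
cv2.imwrite('pics/w2c.png',cv2.resize(im[v-45:v+45,u-48:u+48],None,fx=6.5,fy=6.5,interpolation=cv2.INTER_CUBIC))
E
```

```text
16.5 [0.48948105 0.0064687  0.22387834] [-1.79969375e+02 -8.79925017e-03  8.18138452e+01] [-0.10509457 -0.30970454 -0.764974  ]
317 173
```

View pics/w2c.png

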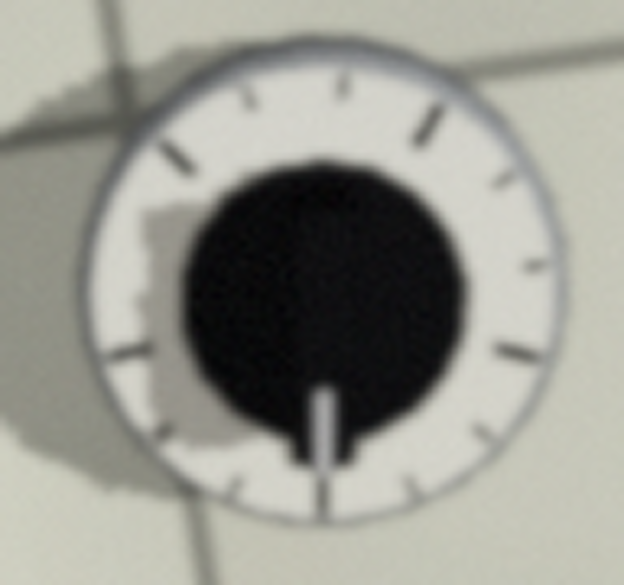

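The pointer line sits on the long 45 mark at (323,495). The others are 0 at (178,157), 15 at (430,125), 30 at (517,352) and 60 at (130,353). The 93° turned back since the far end implies the stop was reached. Next I'll check the case and bystanders.

```bash
python3 - <<'E'
from h import *
import pickle; cal=pickle.load(open('wcal2.pkl','rb'))
f=lambda p:[((x+.5)/6.5-.5+317-48,(y+.5)/6.5-.5+173-45) for x,y in p]
m=px2w('wrist',f([(178,157),(430,125),(517,352),(323,495),(130,353)]),.037,cal)[:,:2]
A=np.c_[2*m,np.ones(5)];s=np.linalg.lstsq(A,(m**2).sum(1),rcond=None)[0];c=s[:2]
a=np.degrees(np.arctan2(*(m-c).T[::-1]))
print(c,np.sqrt(s[2]+c@c),(a-[150,75,0,-75,-150]+180)%360-180)
a=cv2.imread('pics/scene0.png');b=env.capture('scene')[:,:,::-1]
d=cv2.absdiff(a,np.ascontiguousarray(b)).max(2)
for n,(x0,y0,x1,y1) in dict(vase=(330,110,372,188),reel=(312,205,378,260),coin=(198,207,272,272),memo=(174,158,210,210)).items(): print(n,(d[y0:y1,x0:x1]>40).mean())
E
```

```text
[0.49297734 0.00625855] 0.03733092728295254 [-23.67980175 -23.64150865 -23.21428885 -23.35229871 -23.00967845]
vase 0.0
reel 0.0
coin 0.0
memo 0.0
```

The case has moved about 1 mm and turned about 2°, the bystanders are unchanged, and the gripper is clear. Handing in.

```bash
python3 -c "
from bench import env
print(env.sign_off())"
```

```text
the job is handed in; nothing more can be done
None
```

The timer was wound to its stop and turned back to 45, and the job is handed in; it moved about 1 mm and turned about 2° on the shelf, nothing else was disturbed, and no verdict came back.

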